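# Turn the trimming bars to their fresh ends and dock the scrapers

## Robot

A 6-joint arm with a two-finger parallel gripper is mounted at the origin on a cart in front of the work surface, level with it; the furniture and walls round the work are solid. World frame = base frame: x ahead of the robot, y to its left, z up, the work surface at z = 0. Lengths are in m, angles in rad, forces in N, time in s.
With the tool pointing down it reaches from about 0.35 to 0.925 m from the base axis. Payload 6.4 kg.
Tool frame: the origin (TCP) lies midway between the tips of the shut fingers; the grasp point (between the pads) lies 19 mm behind it; z points along the fingers, y is the line along which they close (so a half turn about z gives the same grasp; the last joint's range is limited). The gripper opens to 85 mm and grips with 20 to 120 N. Pads are 22 mm wide; open, the fingers measure 114 mm over their backs; the gripper's body (76 mm by 85 mm) begins 54 mm behind the grasp point. The pads swing forward as they close: fully open they stand 13 mm farther back than shut.
Start: joints at [-0.174, 0.245, 1.558, -0, 1.339, -0.174], TCP at [0.65, 0, 0.231] pointing down, gripper open.
Joint ranges: [-3.13, 3.13], [-1.02, 2.26], [0.13, 2.54], [-0.95, 4.09], [0.21, 2.88], [-2.74, 2.74]. Speed limits (rad/s): [2.57, 2.57, 3.14, 3.14, 3.14, 3.14].

## Interface

Orientations are given as a rotation vector (axis times angle).
In Python, from cell import ctrl gives the robot as it stands.
- The arm moves only by the shell command python3 -m inch 'ROWS' [FORCE]. ROWS is JSON, a list of rows, each a list of 3 entries, a list of its own where there are three numbers: the opening, from -1 (shut) to 1 (fully open), then the shift along the tool's x, y, z scaled (see below), then the turn about the tool's z scaled (see below). A call has 1 to 8 rows; each row shifts and turns the commanded pose from where the row before left it, along the tool's axes as they then stand; what a row does not reach is not made up. The controller multiplies each number of a shift by 0.06 m and each number of a turn by 0.12 rad. A row lasts 1/8 s, in which the tool goes at most 62.5 mm and 10.7 degrees, less where a joint would pass 70% of its speed; a pose out of reach is approached as far as the arm can. A call with a number of a shift or a turn outside -1 to 1 is refused whole. A call with a gripper value outside its range is refused whole. The fingers move at their own pace and stop on an object; FORCE is the grip in N (left out, the last holds). Time passes only in rows, so rows that do not move let the fingers close. It gives the time, the measured TCP pose, the force, the opening and the grip force at its end, in the units of the state.
- ctrl.state(): the state, without advancing time (a new reading comes with each control period).
- ctrl.read_camera(name): name is "scene" or "side" or "wrist"; returns a dict with "color" (400x640x3 uint8, blue, green, red), "depth" (400x640 float32, m along the optical axis (not along the pixel's ray), 0 where there is no reading), "fx", "fy", "cx", "cy" (pixels), "position" and "attitude" of the camera in the world; the wrist camera has in their place "tool_from_camera" (4x4, takes a point from camera to tool coordinates, whose origin is the TCP and whose axes are the flange's). Camera axes: x right, y up, looking along -z (the intrinsics and any distortion apply to the point x, -y, -z); pixel columns grow to the right and rows downward; lengths in m; the calibration is good to about 2 mm. The wrist camera is an equidistant fisheye: a pixel r from the principal point sees the ray r / f radians off the axis. A picture is of the moment at which its call begins: read the wrist's pose just before it.
- ctrl.hand_in(): hands the job in; it is judged then, once.
Trained networks look in a picture, given as the dict that the camera call returned (one of the last four; its "shot" number tells which), for a name from the list of things; names that differ only in an ending like _2 or _b are one class to them, and where a whole thing is asked for, a point or a joint stands for the part that bears it (a point fixed in the world has none). Each returns a list of dicts, best first, with "conf" (0 to 1); they miss things now and then, are a little off and sometimes report something else, mostly with a low value. They report only what shows in the picture. A call takes as long as a camera call.
- ctrl.boxes_of(name, picture): "location" ([x, y, z] in m, in world coordinates, good to about 4 mm: the middle of the surface that is visible of it).
- ctrl.tip_of(name, picture): "location" ([x, y, z] in m, in world coordinates, good to about 4 mm: a listed point, or the origin of a listed thing).
The state is a dict: "t": time; "q": joint angles; "qvel": joint speeds; "joint_torque": joint torques, N m; "tool_pos": TCP position; "tool_rot": TCP orientation; "ft_force": force on the tool from outside, world axes, zero at the start; "torque": the same for the moment, N m; "gripper_width": finger opening in m; "grip_force": force on a finger pad.
Only numpy, scipy, OpenCV 4.12 (cv2) and the standard library are available. Lean on these libraries where they do the work, as an engineer would, in place of code of your own. Each camera call takes 0.05 s, during which the arm holds its last target. There are 200 camera calls.

## Task

Get the trimming tools ready for the next castings: the pointed ends of the double-ended steel bars are worn, so turn each bar round in its own holder so that the unused chisel end faces out at the open front, lying in both saddles and pushed fully home under the hood. Also slide each flat scraper blade first into a slot of the plywood dock, one in each, until it is fully home. Leave the vial, dropper bottle and jar where they are.

Things in the scene. Friction and masses are not known exactly. Their poses are not given: they have to be found in the camera images.
- holder0: White and grey cradle fixed to the table, base 152x44x10 mm, for one bar lying level along x; starts with insert0, or empty if absent. Origin on the table; -x = open front (towards the robot). Bar fully home: middle at (0,0,47 mm), juts 26 mm out of the front saddle. Two saddles (x -54 to -44, 22 to 36 mm): open-topped notches 17 wide, floor z 40, walls to 51, flares to 58; fingers fit between them.
- holder0_hood (a point): Centre of the mouth of holder0's hood (holder x 60, z 48 mm). Mouth 22 wide, 26 high, 20 mm deep to the back stop at x 80; outside 36 wide, top 66 mm above the table. The bar's rear 20 mm lies under this roof: draw it 21 mm or more to -x before lifting; set it down as far forward, then push it back to the stop.
- insert0: Double-ended steel bar 160 mm long: shank 14x14x120 mm, one end a 20 mm flat chisel (14 wide, 4 thick), the other a 20 mm dark round point. 80 to 170 g, loose, no catch. Origin at its middle (centre of mass); +x along the bar to the chisel. Starts in holder0, point out at the front, within 3 mm of home. Its roll about its length does not matter. May be absent.
- holder1: White and grey cradle fixed to the table, base 152x44x10 mm, for one bar lying level along x; starts with insert1, or empty if absent. Origin on the table; -x = open front (towards the robot). Bar fully home: middle at (0,0,47 mm), juts 26 mm out of the front saddle. Two saddles (x -54 to -44, 22 to 36 mm): open-topped notches 17 wide, floor z 40, walls to 51, flares to 58; fingers fit between them.
- holder1_hood (a point): Centre of the mouth of holder1's hood (holder x 60, z 48 mm). Mouth 22 wide, 26 high, 20 mm deep to the back stop at x 80; outside 36 wide, top 66 mm above the table. The bar's rear 20 mm lies under this roof: draw it 21 mm or more to -x before lifting; set it down as far forward, then push it back to the stop.
- insert1: Double-ended steel bar 160 mm long: shank 14x14x120 mm, one end a 20 mm flat chisel (14 wide, 4 thick), the other a 20 mm dark round point. 80 to 170 g, loose, no catch. Origin at its middle (centre of mass); +x along the bar to the chisel. Starts in holder1, point out at the front, within 3 mm of home. Its roll about its length does not matter. May be absent.
- holder2: White and grey cradle fixed to the table, base 152x44x10 mm, for one bar lying level along x; starts with insert2, or empty if absent. Origin on the table; -x = open front (towards the robot). Bar fully home: middle at (0,0,47 mm), juts 26 mm out of the front saddle. Two saddles (x -54 to -44, 22 to 36 mm): open-topped notches 17 wide, floor z 40, walls to 51, flares to 58; fingers fit between them.
- holder2_hood (a point): Centre of the mouth of holder2's hood (holder x 60, z 48 mm). Mouth 22 wide, 26 high, 20 mm deep to the back stop at x 80; outside 36 wide, top 66 mm above the table. The bar's rear 20 mm lies under this roof: draw it 21 mm or more to -x before lifting; set it down as far forward, then push it back to the stop.
- insert2: Double-ended steel bar 160 mm long: shank 14x14x120 mm, one end a 20 mm flat chisel (14 wide, 4 thick), the other a 20 mm dark round point. 80 to 170 g, loose, no catch. Origin at its middle (centre of mass); +x along the bar to the chisel. Starts in holder2, point out at the front, within 3 mm of home. Its roll about its length does not matter. May be absent.
- holder3: White and grey cradle fixed to the table, base 152x44x10 mm, for one bar lying level along x; starts with insert3, or empty if absent. Origin on the table; -x = open front (towards the robot). Bar fully home: middle at (0,0,47 mm), juts 26 mm out of the front saddle. Two saddles (x -54 to -44, 22 to 36 mm): open-topped notches 17 wide, floor z 40, walls to 51, flares to 58; fingers fit between them.
- holder3_hood (a point): Centre of the mouth of holder3's hood (holder x 60, z 48 mm). Mouth 22 wide, 26 high, 20 mm deep to the back stop at x 80; outside 36 wide, top 66 mm above the table. The bar's rear 20 mm lies under this roof: draw it 21 mm or more to -x before lifting; set it down as far forward, then push it back to the stop.
- insert3: Double-ended steel bar 160 mm long: shank 14x14x120 mm, one end a 20 mm flat chisel (14 wide, 4 thick), the other a 20 mm dark round point. 80 to 170 g, loose, no catch. Origin at its middle (centre of mass); +x along the bar to the chisel. Starts in holder3, point out at the front, within 3 mm of home. Its roll about its length does not matter. May be absent.
- scraper0: Flat scraper lying on the table, 135 mm long, 80 g: steel blade 44 wide, 60 long, 5 mm thick (x 12 to 72 mm); wooden handle 18 wide, 18 high (x -63 to 20 mm); undersides flush. Origin on the underside of the handle at the balance point; +x to the blade's front edge, z up. Take it by the handle near the origin.
- scraper0_edge (a point): Middle of the front edge of scraper0's blade, on the underside.
- scraper1: Flat scraper lying on the table, 135 mm long, 80 g: steel blade 44 wide, 60 long, 5 mm thick (x 12 to 72 mm); wooden handle 18 wide, 18 high (x -63 to 20 mm); undersides flush. Origin on the underside of the handle at the balance point; +x to the blade's front edge, z up. Take it by the handle near the origin.
- scraper1_edge (a point): Middle of the front edge of scraper1's blade, on the underside.
- dock: Plywood dock fixed to the table, base 148 (x) x 176 (y) x 12 mm, two level slots under roofs at its rear (+x), at y +50 and -50 mm, open to -x (towards the robot). Origin on the table under the centre. Slot: 48 wide, 10 mm high (z 12 to 22, roof top 28), mouth at x 30, stop at x 65, flared guides from x 17. The base carries blade and handle in front of the slot.
- dock_slot0 (a point): Foot of the back stop of the slot on the dock's +y side, mid-width, 12 mm above the table; axes as the dock's. The middle of a blade's front edge comes here when fully home. Either scraper may go in either slot.
- dock_slot1 (a point): Foot of the back stop of the slot on the dock's -y side, mid-width, 12 mm above the table; axes as the dock's. The middle of a blade's front edge comes here when fully home. Either scraper may go in either slot.
- vial: Bystander: small screw vial of rose glitter, 27 mm across, 45 mm tall, behind the holders. Leave it alone. Origin under its centre.
- dropper: Bystander: teal dropper bottle, 25 mm across, 80 mm tall. Leave it alone. Origin under its centre.
- jar: Bystander: tall jar of magenta confetti, 39 mm across, 82 mm tall. Leave it alone. Origin under its centre.

How it is judged:
At the end, for the whole second after the job is handed in: Each bar lies in its own holder, chisel out: within 5 mm of fully home, 4 mm sideways and in height, 0.07 rad of straight. Each scraper is flat in its own slot, edge within 5 mm of the stop, 6 mm sideways, 0.13 rad of straight. All at rest; vial, dropper and jar moved under 30 mm (x of insert0 in the frame of holder0 between -0.005 and 0.003 m and y of insert0 in the frame of holder0 between -0.004 and 0.004 m and z of insert0 in the frame of holder0 between 0.043 and 0.051 m and x of holder0_hood in the frame of insert0 below -0.03 m and angle between the x axis of insert0 and the x axis of holder0, either way round below 0.07 rad and linear speed of each of insert0, insert1, insert2, insert3, scraper0, scraper1 below 0.02 m/s and x of insert1 in the frame of holder1 between -0.005 and 0.003 m and y of insert1 in the frame of holder1 between -0.004 and 0.004 m and z of insert1 in the frame of holder1 between 0.043 and 0.051 m and x of holder1_hood in the frame of insert1 below -0.03 m and angle between the x axis of insert1 and the x axis of holder1, either way round below 0.07 rad and x of insert2 in the frame of holder2 between -0.005 and 0.003 m and y of insert2 in the frame of holder2 between -0.004 and 0.004 m and z of insert2 in the frame of holder2 between 0.043 and 0.051 m and x of holder2_hood in the frame of insert2 below -0.03 m and angle between the x axis of insert2 and the x axis of holder2, either way round below 0.07 rad and x of insert3 in the frame of holder3 between -0.005 and 0.003 m and y of insert3 in the frame of holder3 between -0.004 and 0.004 m and z of insert3 in the frame of holder3 between 0.043 and 0.051 m and x of holder3_hood in the frame of insert3 below -0.03 m and angle between the x axis of insert3 and the x axis of holder3, either way round below 0.07 rad and ((x of scraper0_edge in the frame of dock_slot0 between -0.005 and 0.003 m and y of scraper0_edge in the frame of dock_slot0 between -0.006 and 0.006 m and z of scraper0_edge in the frame of dock_slot0 between -0.003 and 0.005 m) or (x of scraper0_edge in the frame of dock_slot1 between -0.005 and 0.003 m and y of scraper0_edge in the frame of dock_slot1 between -0.006 and 0.006 m and z of scraper0_edge in the frame of dock_slot1 between -0.003 and 0.005 m)) and angle between the x axis of each of scraper0, scraper1 and the x axis of dock, either way round below 0.13 rad and angle between each of scraper0, scraper1's own z axis and vertical below 0.1 rad and ((x of scraper1_edge in the frame of dock_slot0 between -0.005 and 0.003 m and y of scraper1_edge in the frame of dock_slot0 between -0.006 and 0.006 m and z of scraper1_edge in the frame of dock_slot0 between -0.003 and 0.005 m) or (x of scraper1_edge in the frame of dock_slot1 between -0.005 and 0.003 m and y of scraper1_edge in the frame of dock_slot1 between -0.006 and 0.006 m and z of scraper1_edge in the frame of dock_slot1 between -0.003 and 0.005 m))); the robot touches nothing.
It fails at once if a bystander (vial, dropper bottle or jar) is moved more than 30 mm (distance of any of vial, dropper, jar from where it was at the start of the episode above 0.03 m).
Of insert0, insert1, insert2, insert3 only 3 to 4 are there at a start; the rules pass over those that are not, and their reading is None.
At some moment in a run one of scraper0, scraper1 may be knocked a few centimetres aside while the robot is not near it.
Once in a run the grip may slacken for a moment while it holds something.
It also fails if it takes over 208 s, if anything falls off the work surface, if the arm or the gripper's body presses on something with over 40 N, if the wrist force passes 120 N, or if a joint passes its speed limit or range.

## Working session

There is one attempt and no reset: what is moved stays moved. The work goes in short steps, Python scripts to look and compute and a shell command to move; the robot and the scene stay as the last step left them, time stands still between calls to the robot, and variables do not carry over. Pictures are saved under pics/ and viewed, at most 14 in all, crops included, and the job is handed in when it is done.

```bash
ls; mkdir -p pics
cat > h.py <<'E'
from cell import ctrl
import numpy as np, cv2
from scipy.spatial.transform import Rotation as R
def st():
    s=ctrl.state(); print('t',round(s['t'],2),'pos',np.round(s['tool_pos'],4),'rot',np.round(s['tool_rot'],3),'w',round(s['gripper_width'],4),'F',np.round(s['ft_force'],1)); return s
def find(p,names,f='tip_of',n=2):
    for k in names:
        for d in getattr(ctrl,f)(k,p)[:n]: print(f,k,round(d['conf'],2),np.round(d['location'],4))
E
python3 - <<'E'
from h import *
s=st(); print(R.from_rotvec(s['tool_rot']).as_matrix().round(3))
for c in ('scene','side'):
    p=ctrl.read_camera(c); cv2.imwrite(f'pics/{c}0.png',p['color']); print(c,p['position'])
    if c=='scene':
        find(p,['holder0','holder0_hood','insert0','scraper0','scraper0_edge','dock','dock_slot0','dock_slot1','vial','dropper','jar'],n=4)
    else: find(p,['holder0','holder0_hood','insert0','scraper0','scraper0_edge','dock_slot0'],n=4)
E
```

```text
pics
t 0.0 pos [6.494e-01 1.000e-04 2.302e-01] rot [-2.22e+00 -2.22e+00  2.00e-03] w 0.0856 F [ 0.4  0.  -0.4]
[[ 0.     1.    -0.002]
 [ 1.    -0.     0.   ]
 [ 0.    -0.002 -1.   ]]
scene [0.01461123 0.67625578 0.45353964]
tip_of holder0 0.84 [ 0.48    0.3657 -0.0013]
tip_of holder0 0.83 [ 0.5377  0.205  -0.0015]
tip_of holder0 0.77 [0.4848 0.0794 0.0009]
tip_of holder0 0.71 [ 4.868e-01 -7.140e-02 -1.000e-04]
tip_of holder0_hood 0.94 [0.538  0.3572 0.0474]
tip_of holder0_hood 0.49 [ 0.4876  0.0791 -0.0014]
tip_of insert0 0.86 [0.4852 0.0822 0.0459]
tip_of insert0 0.85 [0.5253 0.2041 0.0406]
tip_of insert0 0.82 [ 0.4812 -0.0717  0.0491]
tip_of insert0 0.68 [0.4772 0.3713 0.0445]
tip_of scraper0 0.87 [ 0.4418 -0.3563  0.001 ]
tip_of scraper0 0.85 [ 0.4471 -0.1978 -0.0005]
tip_of scraper0 0.56 [0.7247 0.2301 0.0037]
tip_of scraper0 0.17 [0.4827 0.0822 0.0463]
tip_of scraper0_edge 0.64 [ 0.5174 -0.2017  0.0007]
tip_of dock 0.89 [ 0.6191 -0.2615  0.0008]
tip_of dock 0.59 [ 0.4851 -0.0728  0.002 ]
tip_of dock 0.2 [ 0.691  -0.2208  0.0164]
tip_of dock_slot0 0.94 [ 0.6929 -0.2223  0.0169]

[... 469 characters left out ...]
0768  0.0006]
tip_of holder0 0.82 [4.820e-01 3.673e-01 3.000e-04]
tip_of holder0 0.8 [ 0.4887  0.0814 -0.004 ]
tip_of holder0 0.77 [ 0.53    0.2034 -0.0015]
tip_of holder0_hood 0.74 [0.5388 0.3579 0.0473]
tip_of holder0_hood 0.73 [7.491e-01 4.870e-02 6.000e-04]
tip_of holder0_hood 0.61 [ 7.817e-01 -6.620e-02  1.000e-04]
tip_of holder0_hood 0.5 [ 0.4827 -0.0763  0.0447]
tip_of insert0 0.86 [0.4719 0.3677 0.0506]
tip_of insert0 0.68 [0.4899 0.0762 0.0485]
tip_of insert0 0.57 [ 0.4825 -0.0755  0.045 ]
tip_of scraper0 0.69 [ 0.448  -0.3596  0.001 ]
tip_of scraper0_edge 0.22 [ 0.4428 -0.361  -0.0021]
tip_of dock_slot0 0.74 [ 0.6933 -0.2213  0.0111]
tip_of dock_slot0 0.61 [ 0.6862 -0.3205  0.0107]
```

View pics/scene0.png

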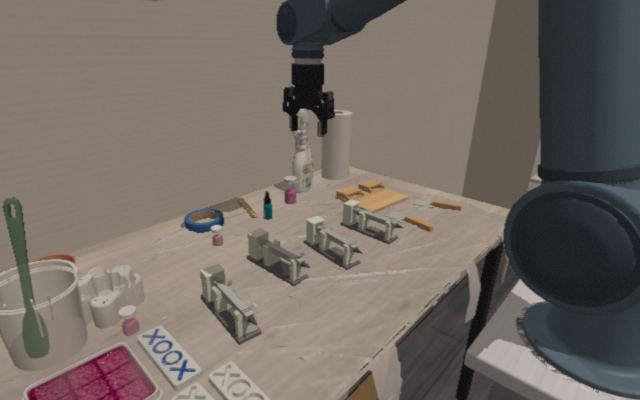

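View pics/side0.png

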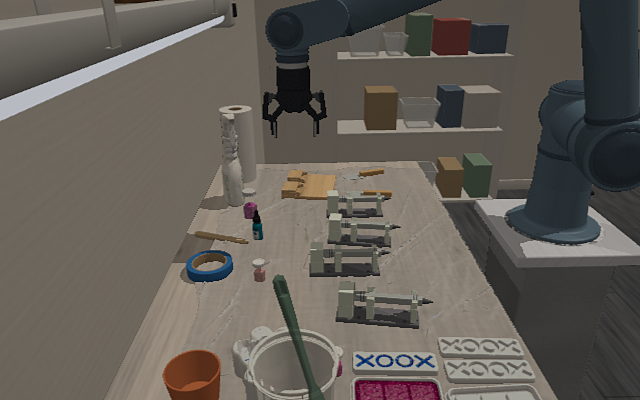

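The scene shows four cradles, around pixels (230,300), (280,255), (333,243) and (370,222). Each has a bar with its dark point to the front. The dock is at (375,195), and the scrapers are at (415,220) and (440,205). I'll move over the holders, turn the gripper across the bars and look with the wrist camera.

```bash
python3 -m inch '[[0,[0,-0.9,0],0],[0,[0,-0.9,0],0],[0,[0,-0.9,0],0],[0,[0,0,0],1],[0,[0,0,0],1],[0,[0,0,0],1],[0,[0,0,0],1],[0,[0,0,0],1]]' 60 && python3 -m inch '[[0,[0,0,0],1],[0,[0,0,0],1],[0,[0,0,0],1],[0,[0,0,0],1],[0,[0,0,0],1],[0,[0,0,0],1],[0,[0,0,0],1],[0,[0,0,0],1]]' && python3 -m inch '[[0,[0,0,0],0.09],[0,[0,0,0],0],[0,[0,0,0],0]]'
cat >> h.py <<'E'
def cloud(p,s):
    z=p['depth']; v,u=np.indices(z.shape); x=u-p['cx']; y=v-p['cy']
    if 'tool_from_camera' in p:
        r=np.hypot(x/p['fx'],y/p['fy'])+1e-9; k=np.tan(np.minimum(r,1.4))/r
        a,b=x/p['fx']*k,y/p['fy']*k
        T=np.array(p['tool_from_camera']); m=(z>0)&(r<1.3)
        Q=np.stack([a*z,-b*z,-z],-1)[m]@T[:3,:3].T+T[:3,3]
        return Q@R.from_rotvec(s['tool_rot']).as_matrix().T+s['tool_pos']
    m=z>0; a,b=x/p['fx'],y/p['fy']
    Q=np.stack([a*z,-b*z,-z],-1)[m]
    A=np.array(p['attitude']); A=A if A.shape==(3,3) else R.from_rotvec(A).as_matrix() if A.shape==(3,) else R.from_quat(A).as_matrix()
    return Q@A.T+np.array(p['position'])
def near(W,c,r,z0,z1):
    return W[(np.hypot(W[:,0]-c[0],W[:,1]-c[1])<r)&(W[:,2]>z0)&(W[:,2]<z1)]
def rect(P):
    (c,wh,a)=cv2.minAreaRect(P[:,:2].astype(np.float32)*1000)
    if wh[0]<wh[1]: wh=wh[::-1]; a+=90
    a=(a+90)%180-90
    return np.array(c)/1000,np.array(wh),a
def topfit(W,c,r,z0,z1):
    P=near(W,c,r,z0,z1)
    if len(P)<30: return print('few',len(P))
    m=P[:,:2].mean(0); d=np.linalg.svd(P[:,:2]-m,full_matrices=False)[2][0]
    cc,wh,a=rect(P); print('  n',len(P),'z',P[:,2].mean().round(4),'mean',m.round(4),'pca deg',np.degrees(np.arctan2(d[1],d[0])*1).round(1),'rect c',cc.round(4),'wh',wh.round(0),'a',round(a,1))
def look(name):
    s=ctrl.state(); p=ctrl.read_camera('wrist'); cv2.imwrite(f'pics/{name}.png',p['color']); return s,p,cloud(p,s)
E
python3 - <<'E'
from h import *
st(); s,p,W=look('w0')
print(np.round(ctrl.state()['q'],2),p['fx'],p['cx'],p['cy'],np.round(p['tool_from_camera'],3))
H=[(.48,.367),(.535,.204),(.486,.08),(.489,-.073)]
T=near(W,(.5,0),.3,-.02,.02); print('table z',np.percentile(T[:,2],[10,50,90]))
for c in H: print(c); topfit(W,c,.1,.006,.014); topfit(W,c,.1,.0515,.0562); topfit(W,c,.1,.062,.07)
find(p,['insert0','holder0_hood'],n=4); find(p,['scraper0','scraper0_edge','dock_slot0'],n=2)
E
```

```text
t: 1.95
tool_pos: [0.488, -0.0, 0.2315]
tool_rot: [2.781, 1.46, 0.0]
ft_force: [-1.3, 0.1, 0.3]
gripper_width: 0.043
grip_force: 0.0
t: 2.95
tool_pos: [0.488, 0.0, 0.2314]
tool_rot: [3.142, 0.011, 0.0]
ft_force: [-0.2, -0.6, -0.3]
gripper_width: 0.0427
grip_force: 0.0
t: 3.32
tool_pos: [0.488, -0.0, 0.2313]
tool_rot: [3.142, 0.001, 0.0]
ft_force: [-0.5, 0.3, 0.0]
gripper_width: 0.0429
grip_force: 0.0
t 3.33 pos [ 0.488  -0.      0.2313] rot [3.142e+00 1.000e-03 0.000e+00] w 0.0429 F [-0.5  0.3  0. ]
[-0.23 -0.14  1.96  0.    1.32  1.34] 309.70691628693146 312.1970531484524 194.81077855647106 [[ 0.001  0.966  0.259  0.064]
 [ 1.    -0.001  0.001  0.   ]
 [ 0.001  0.259 -0.966 -0.143]
 [ 0.     0.     0.     1.   ]]
table z [0.0014053  0.00316749 0.01059828]
(0.48, 0.367)
  n 1383 z 0.0108 mean [0.4883 0.3605] pca deg 165.1 rect c [0.4995 0.3683] wh [181. 149.] a 68.9
  n 681 z 0.0546 mean [0.481  0.3644] pca deg 167.9 rect c [0.4842 0.3649] wh [164.  36.] a -10.0
  n 374 z 0.0667 mean [0.551  0.3519] pca deg -99.4 rect c [0.551  0.3543] wh [39. 28.] a 80.1
(0.535, 0.204)
  n 2138 z 0.
[... 731 characters left out ...]
1 -0.0725] pca deg -179.6 rect c [ 0.4936 -0.0729] wh [157.  38.] a -0.3
  n 959 z 0.0666 mean [ 0.5594 -0.0731] pca deg -90.9 rect c [ 0.5592 -0.0736] wh [37. 29.] a 89.9
tip_of insert0 0.96 [0.5277 0.2048 0.0473]
tip_of insert0 0.68 [0.4763 0.3667 0.0472]
tip_of insert0 0.67 [0.4895 0.0773 0.0509]
tip_of holder0_hood 0.73 [0.5392 0.3599 0.046 ]
tip_of holder0_hood 0.34 [ 0.4858 -0.0711  0.0477]
tip_of holder0_hood 0.32 [0.4818 0.3663 0.    ]
tip_of scraper0 0.76 [ 0.4438 -0.1951 -0.0015]
tip_of scraper0 0.65 [ 4.450e-01 -3.532e-01  1.000e-04]
tip_of scraper0_edge 0.77 [ 0.5167 -0.2044  0.0012]
tip_of dock_slot0 0.81 [ 0.6826 -0.3181  0.005 ]
tip_of dock_slot0 0.57 [ 0.6963 -0.2198  0.0133]
```

View pics/w0.png

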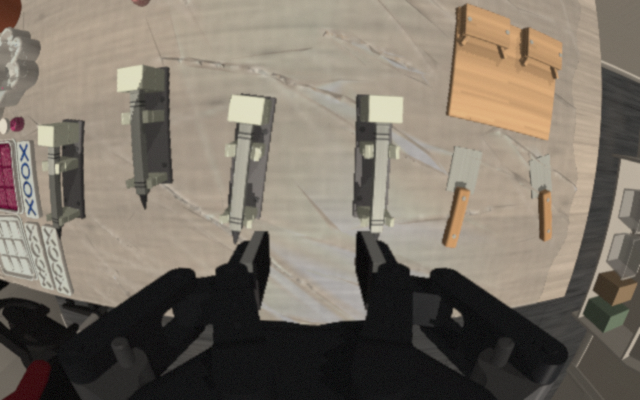

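The wrist view agrees. All four bars are present with their points toward the robot, the scrapers are at (460,195) and (541,200), and the dock is at (505,70). I'll start with the holder nearest the dock, at y≈-0.073.

```bash
python3 -m inch '[[0,[-0.05,0.6,0],0],[0,[0,0.617,0],0],[0,[0,0,0.9],0],[0,[0,0,0.9],0],[0,[0,0,0.9],0],[0,[0,0,0],0]]'
python3 - <<'E'
from h import *
st(); s,p,W=look('w1')
for c in [(.485,-.073)]: topfit(W,(c[0]-.012,c[1]),.024,.0505,.0575); topfit(W,c,.1,.062,.07);topfit(W,c,.083,.0505,.0575)
find(p,['insert0','holder0'],n=1)
E
```

```text
t: 4.38
tool_pos: [0.4813, -0.0716, 0.0653]
tool_rot: [-3.138, 0.0, 0.015]
ft_force: [-1.4, 0.6, -0.8]
gripper_width: 0.0429
grip_force: 0.0
t 4.38 pos [ 0.4813 -0.0716  0.0653] rot [-3.138  0.     0.015] w 0.0429 F [-1.4  0.6 -0.8]
  n 1958 z 0.0548 mean [ 0.4745 -0.0729] pca deg 179.1 rect c [ 0.473  -0.0731] wh [48. 14.] a -0.6
  n 4722 z 0.0667 mean [ 0.5587 -0.0737] pca deg 158.6 rect c [ 0.5226 -0.0719] wh [102.  43.] a -0.1
  n 6546 z 0.0547 mean [ 0.4905 -0.0731] pca deg 179.5 rect c [ 0.4816 -0.0732] wh [127.  38.] a -0.7
tip_of insert0 0.79 [ 0.4824 -0.0734  0.0475]
tip_of holder0 0.87 [ 0.4892 -0.0738  0.0012]
```

View pics/w1.png

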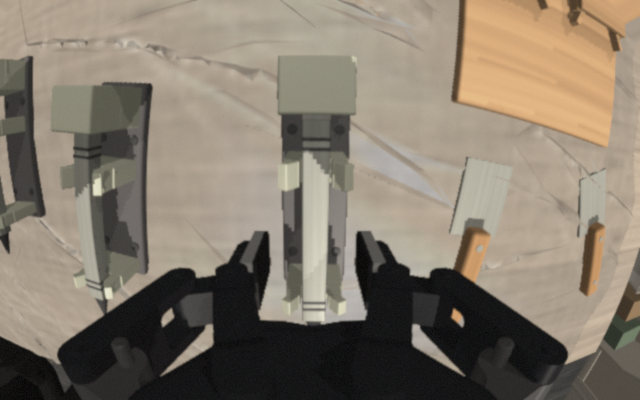

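The open fingers straddle the bar's shank, at about (315,200), between the saddles. Next: grip, draw forward 25 mm, lift.

```bash
python3 -m inch '[[0,[0.05,0.023,0.3],0.08],[0,[0,0,0.3],0],[0,[0,0,0],0],[-1,[0,0,0],0],[-1,[0,0,0],0],[-1,[0,0,0],0],[-1,[0,0,0],0]]' 70 && python3 -m inch '[[-1,[-0.15,0,0],0],[-1,[-0.15,0,0],0],[-1,[-0.125,0,0],0],[-1,[0,0,0],0],[-1,[0,0,0],0]]'
```

```text
t: 5.4
tool_pos: [0.4895, -0.0744, 0.0354]
tool_rot: [3.142, -0.016, 0.004]
ft_force: [-1.7, 3.2, 6.6]
gripper_width: 0.0127
grip_force: 69.0
t: 6.02
tool_pos: [0.4642, -0.0741, 0.0354]
tool_rot: [3.142, -0.016, 0.006]
ft_force: [-0.3, 4.2, 6.8]
gripper_width: 0.0126
grip_force: 69.4
```

```bash
python3 -m inch '[[-1,[0,0,-0.4],0],[-1,[0,0,-0.5],0],[-1,[0,0,-0.4],0],[-1,[0,0,0],-1],[-1,[0,0,0],-1],[-1,[0,0,0],-1],[-1,[0,0,0],-1],[-1,[0,0,0],-1]]' 100 && python3 -m inch '[[-1,[0,0,0],-1],[-1,[0,0,0],-1],[-1,[0,0,0],-1],[-1,[0,0,0],-1],[-1,[0,0,0],-1],[-1,[0,0,0],-1],[-1,[0,0,0],-1],[-1,[0,0,0],-1]]' && python3 -m inch '[[-1,[0,0,0],-1],[-1,[0,0,0],-1],[-1,[0,0,0],-1],[-1,[0,0,0],-1],[-1,[0,0,0],-1],[-1,[0,0,0],-1],[-1,[0,0,0],-1],[-1,[0,0,0],-1]]' && python3 -m inch '[[-1,[0,0,0],-1],[-1,[0,0,0],-1],[-1,[0,0,0],-0.1],[-1,[0.1,0,0],0],[-1,[0,0,0],0],[-1,[0,0,0],0]]'
python3 - <<'E'
from h import *
st(); s,p,W=look('w2')
topfit(W,s['tool_pos'],.085,s['tool_pos'][2]+.019,s['tool_pos'][2]+.032)
find(p,['insert0'],n=2)
print(np.round(s['q'],2))
E
```

```text
t: 7.02
tool_pos: [0.4626, -0.0743, 0.112]
tool_rot: [3.003, 0.92, 0.001]
ft_force: [0.6, -0.1, -1.9]
gripper_width: 0.0118
grip_force: 98.8
t: 8.02
tool_pos: [0.4626, -0.0743, 0.112]
tool_rot: [2.239, 2.202, 0.0]
ft_force: [0.1, -0.5, -0.7]
gripper_width: 0.0117
grip_force: 98.8
t: 9.02
tool_pos: [0.4626, -0.0743, 0.112]
tool_rot: [0.969, 2.987, -0.0]
ft_force: [0.0, 0.6, -1.0]
gripper_width: 0.0114
grip_force: 98.8
t: 9.78
tool_pos: [0.4569, -0.0719, 0.1114]
tool_rot: [0.593, 3.085, -0.0]
ft_force: [0.2, 0.3, -0.2]
gripper_width: 0.0121
grip_force: 98.8
t 9.78 pos [ 0.4569 -0.0719  0.1114] rot [ 0.593  3.085 -0.   ] w 0.0121 F [ 0.2  0.3 -0.2]
  n 4129 z 0.132 mean [ 0.4433 -0.0669] pca deg -21.8 rect c [ 0.4443 -0.0689] wh [94. 38.] a -7.5
tip_of insert0 0.9 [0.4853 0.0805 0.052 ]
tip_of insert0 0.78 [ 0.4604 -0.075   0.1208]
[-0.4  -0.05  2.11 -0.    1.08 -1.59]
```

View pics/w2.png

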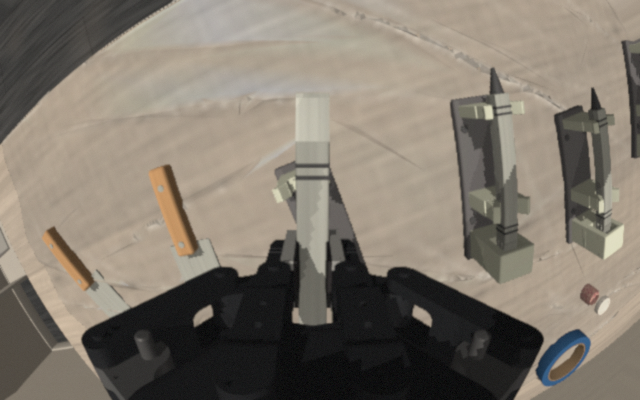

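The bar hangs level in the grip with the chisel end toward the robot, at (313,120). I was about three turn rows short, so I'll finish the turn, lower, and push home.

```bash
python3 -m inch '[[-1,[0,0,0],-1],[-1,[0,0,0],-1],[-1,[0,0,0],-1],[-1,[0,-0.037,0],-0.083],[-1,[0,0,0],0],[-1,[0,0,0],0]]' && python3 -m inch '[[-1,[0,0,0.4],0],[-1,[0,0,0.4],0],[-1,[0,0,0.3],0],[-1,[0,0,0.15],0],[-1,[0,0,0],0],[-1,[0,0,0],0]]'
```

```text
t: 10.62
tool_pos: [0.4569, -0.0742, 0.1113]
tool_rot: [0.016, 3.142, -0.0]
ft_force: [0.3, 0.8, 0.2]
gripper_width: 0.0115
grip_force: 98.8
t: 11.38
tool_pos: [0.457, -0.074, 0.0365]
tool_rot: [0.015, 3.141, 0.0]
ft_force: [-0.2, 1.0, -1.8]
gripper_width: 0.012
grip_force: 98.8
```

```bash
python3 -m inch '[[-1,[-0.12,0,0],0],[-1,[-0.12,0,0],0],[-1,[-0.08,0,0],0],[-1,[0,0,0],0],[-1,[0,0,0],0]]' 25 && python3 -m inch '[[-1,[-0.03,0,0],0],[-1,[-0.03,0,0],0],[-1,[0,0,0],0]]' && python3 -m inch '[[-1,[-0.03,0,0],0],[-1,[-0.03,0,0],0],[-1,[0,0,0],0]]'
```

```text
t: 12.0
tool_pos: [0.4766, -0.0743, 0.0365]
tool_rot: [0.015, 3.14, 0.0]
ft_force: [1.2, 3.4, -0.9]
gripper_width: 0.012
grip_force: 98.7
t: 12.38
tool_pos: [0.4795, -0.0743, 0.0361]
tool_rot: [-0.014, -3.141, -0.0]
ft_force: [-1.0, 1.9, -1.2]
gripper_width: 0.0121
grip_force: 98.7
t: 12.75
tool_pos: [0.4808, -0.0742, 0.0357]
tool_rot: [-0.013, -3.134, -0.001]
ft_force: [-11.9, 0.5, 6.0]
gripper_width: 0.0114
grip_force: 99.8
```

```bash
python3 -m inch '[[-1,[-0.02,0,0],0],[-1,[0,0,0],0],[0,[0,0,0],0],[0,[0,0,0],0],[0,[0,0,0],0],[0,[0,0,-0.5],0],[0,[0,0,-0.7],0],[0,[0,0,0],0]]'
python3 - <<'E'
from h import *
st(); s,p,W=look('w3')
P=near(W,(.485,-.073),.12,.041,.0575); P=P[abs(P[:,1]+.0735)<.007]
print('bar x range',np.percentile(P[:,0],[0,.2,1]).round(4),P[:,0].min())
topfit(W,(.473,-.073),.024,.0505,.0575)
topfit(W,(.549,-.073),.04,.062,.07)
find(p,['insert0','holder0'],n=3)
E
```

```text
t: 13.75
tool_pos: [0.4874, -0.0755, 0.1121]
tool_rot: [0.014, 3.134, -0.005]
ft_force: [0.4, -0.1, -1.1]
gripper_width: 0.0426
grip_force: 0.0
t 13.75 pos [ 0.4874 -0.0755  0.1121] rot [ 0.014  3.134 -0.005] w 0.0426 F [ 0.4 -0.1 -1.1]
bar x range [0.4054 0.4055 0.4062] 0.40535908231022766
  n 1423 z 0.0547 mean [ 0.4725 -0.0744] pca deg -0.4 rect c [ 0.473  -0.0743] wh [47. 14.] a -0.7
  n 1570 z 0.0664 mean [ 0.5572 -0.0736] pca deg -89.6 rect c [ 0.5589 -0.0735] wh [36. 30.] a 89.4
tip_of insert0 0.89 [0.5269 0.205  0.0488]
tip_of insert0 0.85 [0.4865 0.078  0.0486]
tip_of insert0 0.73 [ 0.4836 -0.0744  0.0454]
tip_of holder0 0.77 [0.479  0.3662 0.0031]
tip_of holder0 0.76 [ 0.4893  0.0813 -0.0013]
tip_of holder0 0.62 [0.5271 0.2062 0.0016]
```

View pics/w3.png

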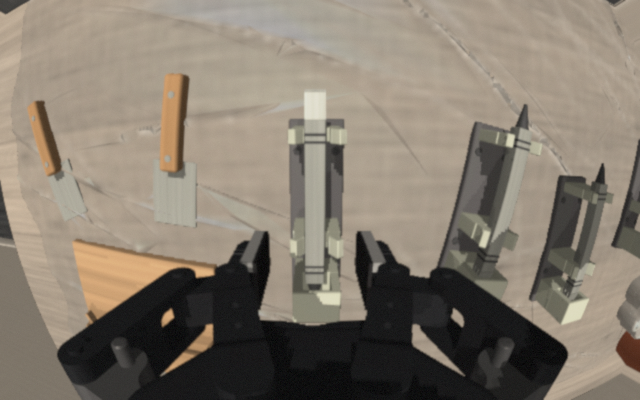

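Bar 3 is chisel out and seated: tip at (315,95), front x 0.405, so its middle is at about 0.485. Next is the holder at y≈0.078.

```bash
python3 -m inch '[[0,[0.02,0.9,0],0],[0,[0,0.9,0],0],[0,[0,0.755,0],0.6],[0,[0,0,0.4],0.61],[0,[0,0,0.35],0],[0,[0,0,0],0],[0,[0,0,0],0]]'
cat >> h.py <<'E'
def plan(c,yaw,flip,pic,zt=.0355,hoodc=None):
    """holder estimate c,yaw(deg): refit bar line, print tool-frame shift/turn in units to grasp at holder x=0"""
    s,p,W=look(pic); d=np.array([np.cos(np.radians(yaw)),np.sin(np.radians(yaw))]); c=np.array(c)
    Q=W.copy(); rel=W[:,:2]-c; a=rel@d; b=rel@[-d[1],d[0]]
    P=W[(a>-40)&(a*1>-.042)&(a<.02)&(abs(b)<.012)&(W[:,2]>.050)&(W[:,2]<.058)]
    m=P[:,:2].mean(0); v=np.linalg.svd(P[:,:2]-m,full_matrices=False)[2][0]; v*=np.sign(v@d)
    y=np.degrees(np.arctan2(v[1],v[0])); g=m+v*((c-m)@v)
    print('n',len(P),'bar yaw',y.round(2),'grasp pt',g.round(4))
    F=W[(abs(b)<.008)&(a<-.05)&(a>-.12)&(W[:,2]>.035)&(W[:,2]<.06)]
    if len(F): print('front tip a',((F[:,:2]-c)@d).min().round(4))
    M=R.from_rotvec(s['tool_rot']).as_matrix(); ty=np.degrees(np.arctan2(M[1,0],M[0,0]))
    dl=M.T@np.array([*(g-s['tool_pos'][:2]),zt-s['tool_pos'][2]])
    t=(ty-(y+(180 if flip else 0))+180)%360-180
    print('shift units',(dl/.06).round(3),'turn units',round(np.radians(t)/.12,3),'tool yaw',ty.round(2))
E
python3 - <<'E'
from h import *
st(); plan((.4856,.0778),-8.8,True,'w4')
E
```

```text
t: 14.78
tool_pos: [0.4847, 0.0788, 0.0632]
tool_rot: [-0.243, -3.132, 0.0]
ft_force: [-0.6, 0.2, 0.8]
gripper_width: 0.0422
grip_force: 0.0
t 14.78 pos [0.4847 0.0788 0.0632] rot [-0.243 -3.132  0.   ] w 0.0422 F [-0.6  0.2  0.8]
n 2934 bar yaw -8.87 grasp pt [0.4857 0.0784]
front tip a -0.0812
shift units [-0.018 -0.003  0.462] turn units 0.002 tool yaw 171.14
```

```bash
python3 -m inch '[[0,[-0.018,-0.003,0.23],0],[0,[0,0,0.23],0],[0,[0,0,0],0],[-1,[0,0,0],0],[-1,[0,0,0],0],[-1,[0,0,0],0],[-1,[0,0,0],0]]' 100 && python3 -m inch '[[-1,[0.15,0,0],0],[-1,[0.15,0,0],0],[-1,[0.12,0,0],0],[-1,[0,0,0],0],[-1,[0,0,0],0]]' && python3 -m inch '[[-1,[0,0,-0.4],0],[-1,[0,0,-0.5],0],[-1,[0,0,-0.4],0],[-1,[0,0,0],1],[-1,[0,0,0],1],[-1,[0,0,0],1],[-1,[0,0,0],1],[-1,[0,0,0],1]]' && python3 -m inch '[[-1,[0,0,0],1],[-1,[0,0,0],1],[-1,[0,0,0],1],[-1,[0,0,0],1],[-1,[0,0,0],1],[-1,[0,0,0],1],[-1,[0,0,0],1],[-1,[0,0,0],1]]' && python3 -m inch '[[-1,[0,0,0],1],[-1,[0,0,0],1],[-1,[0,0,0],1],[-1,[0,0,0],1],[-1,[0,0,0],1],[-1,[0,0,0],1],[-1,[0,0,0],1],[-1,[0,0,0],1]]' && python3 -m inch '[[-1,[0,0,0],1],[-1,[0,0,0],1],[-1,[0,0,0],1],[-1,[0,0,0],1],[-1,[0,0,0],1],[-1,[0,0,0],0.18],[-1,[0,0,0],0],[-1,[0,0,0],0]]'
```

```text
t: 15.7
tool_pos: [0.4863, 0.0786, 0.0363]
tool_rot: [0.242, 3.131, 0.0]
ft_force: [0.6, -0.3, 4.4]
gripper_width: 0.0118
grip_force: 98.2
t: 16.32
tool_pos: [0.4604, 0.0826, 0.0362]
tool_rot: [-0.242, -3.132, -0.0]
ft_force: [-1.2, -0.0, 9.5]
gripper_width: 0.0115
grip_force: 99.1
t: 17.32
tool_pos: [0.4587, 0.0827, 0.1122]
tool_rot: [-1.161, -2.915, 0.002]
ft_force: [0.4, -0.7, -0.4]
gripper_width: 0.0118
grip_force: 97.8
t: 18.32
tool_pos: [0.4587, 0.0827, 0.1122]
tool_rot: [-2.377, -2.05, 0.005]
ft_force: [0.2, -0.2, -0.9]
gripper_width: 0.0117
grip_force: 97.8
t: 19.32
tool_pos: [0.4587, 0.0827, 0.1122]
tool_rot: [-3.056, -0.721, 0.006]
ft_force: [-0.7, 0.1, -0.8]
gripper_width: 0.0117
grip_force: 97.8
t: 20.32
tool_pos: [0.4605, 0.0825, 0.1134]
tool_rot: [-3.132, 0.241, 0.001]
ft_force: [0.2, 0.1, -1.0]
gripper_width: 0.0115
grip_force: 97.8
```

```bash
python3 -m inch '[[-1,[0,0,0.4],0],[-1,[0,0,0.4],0],[-1,[0,0,0.3],0],[-1,[0,0,0.17],0],[-1,[0,0,0],0],[-1,[0,0,0],0]]' && python3 -m inch '[[-1,[0.13,0,0],0],[-1,[0.12,0,0],0],[-1,[0.1,0,0],0],[-1,[0,0,0],0],[-1,[0,0,0],0]]' && python3 -m inch '[[-1,[0.03,0,0],0],[-1,[0.03,0,0],0],[-1,[0,0,0],0]]'
```

```text
t: 21.08
tool_pos: [0.4612, 0.0824, 0.0379]
tool_rot: [-3.132, 0.242, -0.001]
ft_force: [-0.9, 0.3, -0.4]
gripper_width: 0.0116
grip_force: 98.0
t: 21.7
tool_pos: [0.4814, 0.0792, 0.0373]
tool_rot: [-3.132, 0.242, 0.001]
ft_force: [0.4, 0.1, -1.2]
gripper_width: 0.0113
grip_force: 98.0
t: 22.08
tool_pos: [0.4853, 0.0786, 0.0375]
tool_rot: [3.132, -0.242, 0.0]
ft_force: [-0.3, -0.3, -0.6]
gripper_width: 0.0118
grip_force: 98.0
```

```bash
python3 -m inch '[[-1,[0.03,0,0.01],0],[-1,[0.03,0,0],0],[-1,[0,0,0],0]]' && python3 -m inch '[[-1,[0.03,0,0],0],[-1,[0,0,0],0]]'
```

```text
t: 22.45
tool_pos: [0.4856, 0.0786, 0.0363]
tool_rot: [-3.132, 0.242, 0.013]
ft_force: [-12.7, 0.9, 8.5]
gripper_width: 0.0119
grip_force: 99.3
t: 22.7
tool_pos: [0.4856, 0.0786, 0.0362]
tool_rot: [-3.132, 0.241, 0.021]
ft_force: [-19.4, 1.8, 16.6]
gripper_width: 0.0114
grip_force: 100.4
```

```bash
python3 -m inch '[[0,[0,0,0],0],[0,[0,0,0],0],[0,[0,0,0],0],[0,[0,0,-0.6],0],[0,[0,0,-0.65],0],[0,[0,0,0],0]]'
python3 - <<'E'
from h import *
st(); plan((.4856,.0778),-8.8,False,'w5')
E
python3 -m inch '[[0,[0,0,0],-0.99],[0,[0.29,-0.7,0],0],[0,[0.3,-0.7,0],0],[0,[0,-0.73,0],0],[0,[0,0,0.4],0],[0,[0,0,0.35],0],[0,[0,0,0],0],[0,[0,0,0],0]]'
python3 - <<'E'
from h import *
st(); plan((.5294,.2044),-2,False,'w6')
E
```

```text
t: 23.45
tool_pos: [0.4934, 0.0776, 0.1155]
tool_rot: [-3.132, 0.242, -0.012]
ft_force: [0.9, -0.6, -0.7]
gripper_width: 0.0426
grip_force: 0.0
t 23.45 pos [0.4934 0.0776 0.1155] rot [-3.132  0.242 -0.012] w 0.0426 F [ 0.9 -0.6 -0.7]
n 1595 bar yaw -9.18 grasp pt [0.4857 0.0783]
front tip a -0.0799
shift units [-0.14   0.009  1.332] turn units 0.047 tool yaw -8.85
t: 24.5
tool_pos: [0.5305, 0.2041, 0.0668]
tool_rot: [3.141, -0.056, -0.0]
ft_force: [0.2, -0.6, 0.0]
gripper_width: 0.0426
grip_force: 0.0
t 24.5 pos [0.5305 0.2041 0.0668] rot [ 3.141 -0.056 -0.   ] w 0.0426 F [ 0.2 -0.6  0. ]
n 2496 bar yaw -0.83 grasp pt [0.5294 0.2043]
front tip a -0.0606
shift units [-0.018 -0.003  0.522] turn units -0.178 tool yaw -2.06
```

```bash
python3 -m inch '[[0,[-0.018,-0.003,0.26],-0.12],[0,[0,0,0.26],0],[0,[0,0,0],0],[-1,[0,0,0],0],[-1,[0,0,0],0],[-1,[0,0,0],0],[-1,[0,0,0],0]]' 100 && python3 -m inch '[[-1,[-0.15,0,0],0],[-1,[-0.15,0,0],0],[-1,[-0.13,0,0],0],[-1,[0,0,0],0],[-1,[0,0,0],0]]' && python3 -m inch '[[-1,[0,0,-0.4],0],[-1,[0,0,-0.5],0],[-1,[0,0,-0.4],0],[-1,[0,0,0],-1],[-1,[0,0,0],-1],[-1,[0,0,0],-1],[-1,[0,0,0],-1],[-1,[0,0,0],-1]]' && python3 -m inch '[[-1,[0,0,0],-1],[-1,[0,0,0],-1],[-1,[0,0,0],-1],[-1,[0,0,0],-1],[-1,[0,0,0],-1],[-1,[0,0,0],-1],[-1,[0,0,0],-1],[-1,[0,0,0],-1]]' && python3 -m inch '[[-1,[0,0,0],-1],[-1,[0,0,0],-1],[-1,[0,0,0],-1],[-1,[0,0,0],-1],[-1,[0,0,0],-1],[-1,[0,0,0],-1],[-1,[0,0,0],-1],[-1,[0,0,0],-1]]' && python3 -m inch '[[-1,[0,0,0],-1],[-1,[0,0,0],-1],[-1,[0,0,0],-1],[-1,[0,0,0],-1],[-1,[0,0,0],-1],[-1,[0,0,0],-0.18],[-1,[0,0,0],0],[-1,[0,0,0],0]]'
```

```text
t: 25.42
tool_pos: [0.5299, 0.2046, 0.0364]
tool_rot: [-3.141, 0.033, -0.002]
ft_force: [0.1, -0.2, 4.4]
gripper_width: 0.0116
grip_force: 98.3
t: 26.05
tool_pos: [0.5031, 0.2052, 0.0364]
tool_rot: [-3.141, 0.033, 0.001]
ft_force: [-1.4, -0.8, 8.8]
gripper_width: 0.0115
grip_force: 99.2
t: 27.05
tool_pos: [0.5013, 0.2049, 0.1119]
tool_rot: [-3.008, -0.903, 0.007]
ft_force: [-0.8, 0.5, -1.1]
gripper_width: 0.0116
grip_force: 97.9
t: 28.05
tool_pos: [0.5013, 0.2048, 0.1119]
tool_rot: [-2.25, -2.188, 0.006]
ft_force: [-0.3, -0.7, -0.1]
gripper_width: 0.0114
grip_force: 97.9
t: 29.05
tool_pos: [0.5013, 0.2049, 0.1119]
tool_rot: [-0.985, -2.979, 0.003]
ft_force: [0.4, -0.2, -2.0]
gripper_width: 0.0114
grip_force: 97.9
t: 30.05
tool_pos: [0.5031, 0.205, 0.1134]
tool_rot: [-0.035, -3.141, 0.0]
ft_force: [-0.0, 0.0, -0.5]
gripper_width: 0.0114
grip_force: 97.9
```

```bash
python3 -m inch '[[-1,[0,0,0.4],0],[-1,[0,0,0.4],0],[-1,[0,0,0.3],0],[-1,[0,0,0.185],0],[-1,[0,0,0],0],[-1,[0,0,0],0]]' && python3 -m inch '[[-1,[-0.13,0,0],0],[-1,[-0.12,0,0],0],[-1,[-0.1,0,0],0],[-1,[0,0,0],0],[-1,[0,0,0],0]]' && python3 -m inch '[[-1,[-0.03,0,0],0],[-1,[-0.03,0,0],0],[-1,[0,0,0],0]]' && python3 -m inch '[[-1,[-0.03,0,0],0],[-1,[-0.03,0,0],0],[-1,[0,0,0],0]]'
```

```text
t: 30.8
tool_pos: [0.504, 0.2051, 0.0369]
tool_rot: [0.034, 3.141, 0.0]
ft_force: [-0.8, 0.4, -1.0]
gripper_width: 0.0115
grip_force: 98.0
t: 31.42
tool_pos: [0.5244, 0.2046, 0.0364]
tool_rot: [-0.033, -3.141, 0.0]
ft_force: [-0.1, 0.6, -1.8]
gripper_width: 0.0116
grip_force: 98.0
t: 31.8
tool_pos: [0.5283, 0.2045, 0.0366]
tool_rot: [0.033, 3.141, 0.0]
ft_force: [0.1, 0.0, -2.2]
gripper_width: 0.0116
grip_force: 98.0
t: 32.17
tool_pos: [0.5289, 0.2045, 0.0364]
tool_rot: [-0.033, -3.134, 0.001]
ft_force: [-11.2, -0.6, 8.2]
gripper_width: 0.0114
grip_force: 99.4
```

```bash
python3 -m inch '[[-1,[-0.02,0,0],0],[0,[0,0,0],0],[0,[0,0,0],0],[0,[0,0,0],0],[0,[0,0,-0.6],0],[0,[0,0,-0.65],0],[0,[0,0,0],0]]'
python3 - <<'E'
from h import *
st(); plan((.5294,.2044),-1.5,True,'w7')
E
python3 -m inch '[[0,[0.3,0.7,0],0],[0,[0.35,0.7,0],0],[0,[0.3,0.7,0],0],[0,[0,0.59,0],0.64],[0,[0,0,0.4],0.64],[0,[0,0,0.35],0],[0,[0,0,0],0],[0,[0,0,0],0]]'
python3 - <<'E'
from h import *
st(); plan((.478,.366),-10.5,True,'w8')
E
```

```text
t: 33.05
tool_pos: [0.5359, 0.2049, 0.1156]
tool_rot: [0.033, 3.133, 0.002]
ft_force: [0.6, -1.1, -0.5]
gripper_width: 0.0429
grip_force: 0.0
t 33.05 pos [0.5359 0.2049 0.1156] rot [3.300e-02 3.133e+00 2.000e-03] w 0.0429 F [ 0.6 -1.1 -0.5]
n 1785 bar yaw -2.17 grasp pt [0.5294 0.2044]
front tip a -0.0792
shift units [ 0.119 -0.012  1.333] turn units 0.138 tool yaw 178.78
t: 34.1
tool_pos: [0.4796, 0.3666, 0.0666]
tool_rot: [-0.275, -3.129, 0.0]
ft_force: [0.4, 0.7, 1.3]
gripper_width: 0.0427
grip_force: 0.0
t 34.1 pos [0.4796 0.3666 0.0666] rot [-0.275 -3.129  0.   ] w 0.0427 F [0.4 0.7 1.3]
n 2926 bar yaw -9.43 grasp pt [0.4783 0.3676]
front tip a -0.0826
shift units [0.025 0.013 0.518] turn units -0.087 tool yaw 169.97
```

```bash
python3 -m inch '[[0,[0.02,0.013,0.26],-0.06],[0,[0,0,0.26],0],[0,[0,0,0],0],[-1,[0,0,0],0],[-1,[0,0,0],0],[-1,[0,0,0],0],[-1,[0,0,0],0]]' 100 && python3 -m inch '[[-1,[0.15,0,0],0],[-1,[0.15,0,0],0],[-1,[0.13,0,0],0],[-1,[0,0,0],0],[-1,[0,0,0],0]]' && python3 -m inch '[[-1,[0,0,-0.4],0],[-1,[0,0,-0.5],0],[-1,[0,0,-0.4],0],[-1,[0,0,0],1],[-1,[0,0,0],1],[-1,[0,0,0],1],[-1,[0,0,0],1],[-1,[0,0,0],1]]' && python3 -m inch '[[-1,[0,0,0],1],[-1,[0,0,0],1],[-1,[0,0,0],1],[-1,[0,0,0],1],[-1,[0,0,0],1],[-1,[0,0,0],1],[-1,[0,0,0],1],[-1,[0,0,0],1]]' && python3 -m inch '[[-1,[0,0,0],1],[-1,[0,0,0],1],[-1,[0,0,0],1],[-1,[0,0,0],1],[-1,[0,0,0],1],[-1,[0,0,0],1],[-1,[0,0,0],1],[-1,[0,0,0],1]]' && python3 -m inch '[[-1,[0,0,0],1],[-1,[0,0,0],1],[-1,[0,0,0],1],[-1,[0,0,0],1],[-1,[0,0,0],1],[-1,[0,0,0],0.18],[-1,[0,0,0],0],[-1,[0,0,0],0]]'; python3 -c "
from h import *
print(np.round(ctrl.state()['q'],2))"
```

```text
t: 35.02
tool_pos: [0.4788, 0.3683, 0.0361]
tool_rot: [0.263, 3.129, 0.001]
ft_force: [0.2, 0.1, 3.1]
gripper_width: 0.0117
grip_force: 98.3
t: 35.65
tool_pos: [0.4522, 0.3728, 0.0361]
tool_rot: [-0.262, -3.13, -0.001]
ft_force: [-1.0, -0.2, 7.6]
gripper_width: 0.0115
grip_force: 99.1
t: 36.65
tool_pos: [0.4506, 0.3718, 0.1115]
tool_rot: [-1.18, -2.908, 0.005]
ft_force: [-0.7, 0.2, -1.0]
gripper_width: 0.0114
grip_force: 97.9
t: 37.65
tool_pos: [0.4506, 0.3717, 0.1115]
tool_rot: [-2.391, -2.035, 0.007]
ft_force: [-0.3, -0.0, -2.3]
gripper_width: 0.0118
grip_force: 97.9
t: 38.65
tool_pos: [0.4506, 0.3717, 0.1115]
tool_rot: [3.062, 0.701, -0.007]
ft_force: [0.2, 0.7, -1.4]
gripper_width: 0.0116
grip_force: 97.9
t: 39.65
tool_pos: [0.4525, 0.3722, 0.1131]
tool_rot: [3.13, -0.261, -0.001]
ft_force: [-0.4, -0.8, -1.4]
gripper_width: 0.0116
grip_force: 97.9
[0.49 0.23 1.8  0.   1.11 2.23]
```

```bash
python3 -m inch '[[-1,[0,0,0.4],0],[-1,[0,0,0.4],0],[-1,[0,0,0.3],0],[-1,[0,0,0.185],0],[-1,[0,0,0],0],[-1,[0,0,0],0]]' && python3 -m inch '[[-1,[0.13,0,0],0],[-1,[0.12,0,0],0],[-1,[0.1,0,0],0],[-1,[0,0,0],0],[-1,[0,0,0],0]]' && python3 -m inch '[[-1,[0.03,0,0],0],[-1,[0.03,0,0],0],[-1,[0,0,0],0]]' && python3 -m inch '[[-1,[0.03,0,0],0],[-1,[0.03,0,0],0],[-1,[0,0,0],0]]'
```

```text
t: 40.4
tool_pos: [0.4532, 0.3725, 0.0366]
tool_rot: [-3.13, 0.263, -0.001]
ft_force: [-0.7, 0.3, -1.5]
gripper_width: 0.0115
grip_force: 98.0
t: 41.02
tool_pos: [0.4735, 0.3687, 0.0361]
tool_rot: [3.13, -0.263, -0.001]
ft_force: [0.2, -0.1, -1.1]
gripper_width: 0.0112
grip_force: 98.0
t: 41.4
tool_pos: [0.4768, 0.3682, 0.0362]
tool_rot: [3.13, -0.263, -0.001]
ft_force: [-1.8, 0.2, 0.0]
gripper_width: 0.0112
grip_force: 98.1
t: 41.78
tool_pos: [0.477, 0.3681, 0.0361]
tool_rot: [3.129, -0.263, -0.013]
ft_force: [-13.8, 0.8, 7.7]
gripper_width: 0.0117
grip_force: 99.3
```

```bash
python3 -m inch '[[-1,[0.01,0,0],0],[0,[0,0,0],0],[0,[0,0,0],0],[0,[0,0,0],0],[0,[0,0,-0.6],0],[0,[0,0,-0.65],0],[0,[0,0,0],0]]'
python3 - <<'E'
from h import *
st(); plan((.478,.367),-9.7,False,'w9')
E
python3 -m inch '[[0,[0,0,-0.8],-0.7],[0,[0,0,-0.8],-0.68],[0,[-0.3,0.9,0],0],[0,[-0.3,0.9,0],0],[0,[-0.3,0.9,0],0],[0,[-0.3,0.9,0],0],[0,[0,0.9,0],0],[0,[0,0.9,0],0]]' && python3 -m inch '[[0,[0,0.9,0],0],[0,[0,0.9,0],0],[0,[0,0.9,0],0],[0,[0,0.9,0],0],[0,[0,0,0],0],[0,[0,0,0],0]]'
python3 - <<'E'
from h import *
st(); s,p,W=look('w10')
find(p,['scraper0','scraper0_edge','dock_slot0','dock'],n=2)
np.save('W.npy',W)
E
```

```text
t: 42.65
tool_pos: [0.4842, 0.3686, 0.1155]
tool_rot: [-3.126, 0.263, -0.011]
ft_force: [0.4, -0.6, -0.4]
gripper_width: 0.0428
grip_force: 0.0
t 42.65 pos [0.4842 0.3686 0.1155] rot [-3.126  0.263 -0.011] w 0.0428 F [ 0.4 -0.6 -0.4]
n 1583 bar yaw -8.97 grasp pt [0.4781 0.3678]
front tip a -0.0798
shift units [-0.107  0.036  1.333] turn units -0.095 tool yaw -9.62
t: 43.7
tool_pos: [0.4076, 0.0421, 0.206]
tool_rot: [-3.141, 0.003, 0.002]
ft_force: [0.4, -0.3, 0.4]
gripper_width: 0.0423
grip_force: 0.0
t: 44.45
tool_pos: [0.4076, -0.1718, 0.206]
tool_rot: [-3.14, 0.004, 0.003]
ft_force: [-0.1, -0.4, -0.4]
gripper_width: 0.0428
grip_force: 0.0
t 44.45 pos [ 0.4076 -0.1718  0.206 ] rot [-3.14e+00  4.00e-03  3.00e-03] w 0.0428 F [-0.1 -0.4 -0.4]
tip_of scraper0 0.76 [ 0.444  -0.3507 -0.0011]
tip_of scraper0_edge 0.81 [ 5.148e-01 -2.027e-01  1.000e-04]
tip_of dock_slot0 0.25 [0.5286 0.2051 0.0483]
tip_of dock 0.2 [0.5426 0.0699 0.0512]
```

View pics/w10.png

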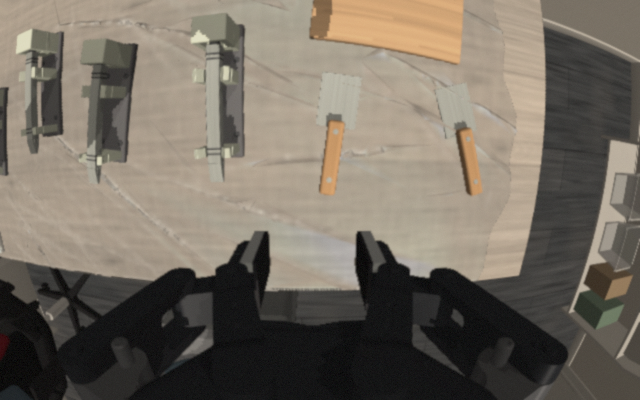

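The wrist view shows both scrapers undisturbed, with handles at (333,158) and (470,160) and blades pointing +x. The bars at left have their chisels at the front. I'll fit the handles and the dock next.

```bash
cat >> h.py <<'E'
def scr(W,c,lo=.013,hi=.024):
    P=near(W,c,.075,lo,hi); m=np.median(P[:,:2],0); P=P[np.hypot(*(P[:,:2]-m).T)<.05]
    cc,wh,a=rect(P); m=P[:,:2].mean(0); v=np.linalg.svd(P[:,:2]-m,full_matrices=False)[2][0]; v*=np.sign(v[0])
    l=(P[:,:2]-m)@v; print('handle n',len(P),'z',P[:,2].mean().round(4),'yaw',np.degrees(np.arctan2(v[1],v[0])).round(2),'rect',cc.round(4),wh.round(0),round(a,1),'origin by rear',(m+v*(l.min()+.063)).round(4),'by front',(m+v*(l.max()-.020)).round(4))
E
python3 - <<'E'
from h import *
W=np.load('W.npy'); scr(W,(.43,-.198)); scr(W,(.43,-.356))
P=near(W,(.62,-.265),.12,.024,.034); print(len(P)); 
P=near(W,(.62,-.265),.13,.009,.0185); print(len(P)); print(rect(P))
E
```

```text
handle n 1223 z 0.0184 yaw -7.21 rect [ 0.424  -0.1921] [83. 19.] -6.3 origin by rear [ 0.4454 -0.1947] by front [ 0.4452 -0.1947]
handle n 924 z 0.018 yaw 16.92 rect [ 0.4229 -0.3594] [82. 19.] 16.7 origin by rear [ 0.4437 -0.3521] by front [ 0.4427 -0.3524]
0
7511
(array([ 0.58820282, -0.259306  ]), array([176.92997742,  84.21614075]), 83.82598114013672)
```

```bash
python3 -m inch '[[0,[0,0,0],0.51],[0,[0,0,0],0.51],[0,[0.67,0.3,0.5],0],[0,[0,0,0.9],0],[0,[0,0,0.9],0],[0,[0,0,0.6],0],[0,[0,0,0.25],0],[0,[0,0,0],0]]' 60
python3 - <<'E'
from h import *
st(); s,p,W=look('w11'); scr(W,(.43,-.195)); scr(W,(.43,-.356))
E
```

```text
t: 45.7
tool_pos: [0.4458, -0.1948, 0.0181]
tool_rot: [-3.135, 0.194, 0.001]
ft_force: [1.0, 0.5, -0.2]
gripper_width: 0.0423
grip_force: 0.0
t 45.7 pos [ 0.4458 -0.1948  0.0181] rot [-3.135e+00  1.940e-01  1.000e-03] w 0.0423 F [ 1.   0.5 -0.2]
handle n 4077 z 0.0185 yaw -7.12 rect [ 0.432  -0.1889] [73. 46.] -24.6 origin by rear [ 0.4575 -0.1968] by front [ 0.4459 -0.1953]
handle n 2277 z 0.0177 yaw 17.16 rect [ 0.4231 -0.3603] [83. 20.] 16.9 origin by rear [ 0.4428 -0.3519] by front [ 0.443  -0.3518]
```

```bash
python3 -m inch '[[0,[0,0,0.2],0],[0,[0,0,0],0],[-1,[0,0,0],0],[-1,[0,0,0],0],[-1,[0,0,0],0],[-1,[0,0,0],0]]' 80 && python3 -m inch '[[-1,[0,0,-0.4],0],[-1,[0,0,-0.3],0],[-1,[0,0,0],0],[-1,[0,0,0],0]]'
python3 - <<'E'
from h import *
s=st(); p=s['tool_pos']
M=R.from_rotvec(s['tool_rot']).as_matrix(); g=np.array([.5607,-.2061,p[2]])-p; print(np.round(M.T@g/.06,3))
E
```

```text
t: 46.5
tool_pos: [0.4463, -0.1957, 0.007]
tool_rot: [3.135, -0.195, 0.001]
ft_force: [-1.5, -0.1, 6.2]
gripper_width: 0.016
grip_force: 79.1
t: 47.0
tool_pos: [0.4453, -0.1948, 0.0474]
tool_rot: [-3.135, 0.195, 0.002]
ft_force: [0.1, -0.7, -0.7]
gripper_width: 0.0159
grip_force: 78.3
t 47.0 pos [ 0.4453 -0.1948  0.0474] rot [-3.135e+00  1.950e-01  2.000e-03] w 0.0159 F [ 0.1 -0.7 -0.7]
[ 1.932 -0.052 -0.002]
```

```bash
python3 -m inch '[[-1,[0.6,0,0],0],[-1,[0.6,0,0],0],[-1,[0.6,0,0],0],[-1,[0.13,-0.05,0],-0.13],[-1,[0,0,0],0],[-1,[0,0,0],0]]'
python3 - <<'E'
from h import *
st(); s,p,W=look('w12')
find(p,['dock_slot0','scraper0_edge','dock'],n=3)
for lo,hi in((.024,.032),(.008,.018)):
    P=near(W,(.64,-.265),.13,lo,hi); P=P[P[:,0]>.53]; print(len(P),P[:,2].mean(),rect(P))
# held handle & blade
scr(W,(.545,-.206),s['tool_pos'][2]+.006,s['tool_pos'][2]+.017)
P=near(W,(.61,-.21),.04,s['tool_pos'][2]-.012,s['tool_pos'][2]+.006); print('blade',len(P),P[:,2].mean(),rect(P),'front',P[:,0].max())
np.save('W2.npy',W)
E
```

```text
t: 47.75
tool_pos: [0.5597, -0.2061, 0.0474]
tool_rot: [-3.136, 0.171, 0.003]
ft_force: [0.2, -0.1, -0.8]
gripper_width: 0.0156
grip_force: 78.3
t 47.75 pos [ 0.5597 -0.2061  0.0474] rot [-3.136e+00  1.710e-01  3.000e-03] w 0.0156 F [ 0.2 -0.1 -0.8]
tip_of dock_slot0 0.86 [ 0.6825 -0.3195  0.0074]
tip_of scraper0_edge 0.94 [ 0.6301 -0.2137  0.0411]
tip_of dock 0.68 [ 0.6235 -0.262   0.0024]
12983 0.028528010743550426 (array([ 0.66740436, -0.26875354]), array([168.97186279,  54.05661392]), 84.0372085571289)
36032 0.012696176847629768 (array([ 0.61724988, -0.26711353]), array([216.80560303, 148.11386108]), 85.65106201171875)
handle n 4306 z 0.059 yaw -6.28 rect [ 0.549  -0.2095] [63. 41.] 8.4 origin by rear [ 0.5802 -0.2087] by front [ 0.5597 -0.2065]
blade 10614 0.04603775528711345 (array([ 0.60093793, -0.210965  ]), array([59.45216751, 44.52066422]), -5.857124328613281) front 0.632414166093316
```

View pics/w12.png

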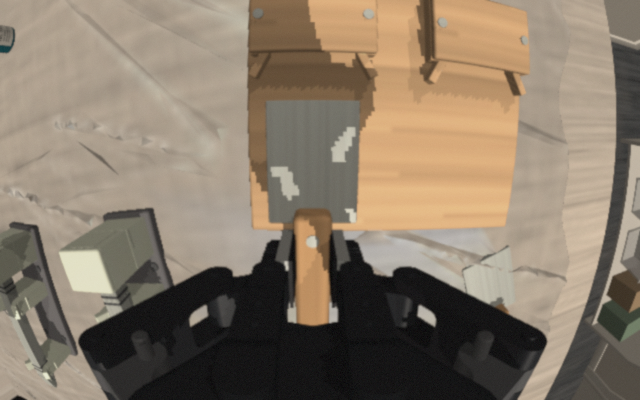

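The blade is held level at (313,160), in line with the left slot, whose mouth is at (313,75). Next: lower and insert.

```bash
python3 -m inch '[[-1,[0,0.005,0.25],0],[-1,[0,0,0.2],0],[-1,[0,0,0],0],[-1,[0,0,0],0]]' && python3 -m inch '[[-1,[0.2,0,0],0],[-1,[0.2,0,0],0],[-1,[0,0,0],0],[-1,[0,0,0],0]]' && python3 -m inch '[[-1,[0.15,0,0],0],[-1,[0.15,0,0],0],[-1,[0.1,0,0],0],[-1,[0.08,0,0],0],[-1,[0,0,0],0],[-1,[0,0,0],0]]' && python3 -m inch '[[-1,[0.03,0,0],0],[-1,[0.03,0,0],0],[-1,[0,0,0],0]]'
```

```text
t: 48.45
tool_pos: [0.5608, -0.2067, 0.0207]
tool_rot: [-3.136, 0.171, 0.002]
ft_force: [0.2, 0.3, -0.3]
gripper_width: 0.0159
grip_force: 78.4
t: 48.95
tool_pos: [0.5849, -0.2094, 0.0211]
tool_rot: [-3.137, 0.171, 0.001]
ft_force: [1.3, -0.9, -1.3]
gripper_width: 0.0156
grip_force: 78.3
t: 49.7
tool_pos: [0.6134, -0.2126, 0.0211]
tool_rot: [-3.137, 0.171, 0.001]
ft_force: [-0.3, 0.3, -2.4]
gripper_width: 0.0157
grip_force: 78.3
t: 50.08
tool_pos: [0.6173, -0.2131, 0.0214]
tool_rot: [3.137, -0.171, 0.0]
ft_force: [-0.6, -0.4, -1.7]
gripper_width: 0.0156
grip_force: 78.3
```

```bash
python3 -m inch '[[-1,[0.03,0,0],0],[-1,[0.03,0,0],0],[-1,[0,0,0],0]]' && python3 -m inch '[[-1,[0.03,0,0],0],[-1,[0.03,0,0],0],[-1,[0,0,0],0]]'
```

```text
t: 50.45
tool_pos: [0.6209, -0.2135, 0.0213]
tool_rot: [3.137, -0.171, 0.0]
ft_force: [0.1, -0.5, -1.3]
gripper_width: 0.0155
grip_force: 78.3
t: 50.82
tool_pos: [0.6215, -0.2132, 0.0202]
tool_rot: [-3.135, 0.171, 0.012]
ft_force: [-10.0, -0.3, 3.2]
gripper_width: 0.0156
grip_force: 78.8
```

```bash
python3 -m inch '[[-1,[0.01,0,0],0],[0,[0,0,0],0],[0,[0,0,0],0],[0,[0,0,0],0],[0,[0,0,-0.7],0],[0,[0,0,-0.7],0],[0,[0,0,0],0]]' && python3 -m inch '[[0,[-0.75,0.66,0],0],[0,[-0.7,0.66,0],0],[0,[-0.7,0.66,0],0],[0,[-0.6,0.64,0],0],[0,[0,0,0],-0.85],[0,[0,0,0],-0.85],[0,[0,0,0],-0.85],[0,[0,0,0],-0.82]]' && python3 -m inch '[[0,[0,0,0],0],[0,[0,0,0],0]]'
python3 - <<'E'
from h import *
s=st(); s,p,W=look('w13'); scr(W,(.43,-.356)); 
find(p,['scraper0','scraper0_edge'],n=3)
P=near(W,(.43,-.356),.075,.013,.024)
E
```

```text
t: 51.7
tool_pos: [0.628, -0.2154, 0.1105]
tool_rot: [3.133, -0.17, 0.014]
ft_force: [1.1, 0.7, -0.0]
gripper_width: 0.0426
grip_force: 0.0
t: 52.7
tool_pos: [0.4435, -0.3519, 0.1043]
tool_rot: [-3.105, -0.467, 0.001]
ft_force: [-0.3, 0.2, 0.2]
gripper_width: 0.0426
grip_force: 0.0
t: 52.95
tool_pos: [0.4437, -0.352, 0.1048]
tool_rot: [-3.107, -0.461, 0.001]
ft_force: [-0.3, 0.3, 0.4]
gripper_width: 0.0429
grip_force: 0.0
t 52.95 pos [ 0.4437 -0.352   0.1048] rot [-3.107e+00 -4.610e-01  1.000e-03] w 0.0429 F [-0.3  0.3  0.4]
handle n 2155 z 0.0184 yaw 16.84 rect [ 0.4226 -0.3608] [84. 18.] 16.5 origin by rear [ 0.4428 -0.3544] by front [ 0.4434 -0.3542]
tip_of scraper0 0.9 [ 0.4438 -0.3536  0.0015]
tip_of scraper0_edge 0.73 [ 0.5448 -0.0739  0.0492]
```

View pics/w13.png

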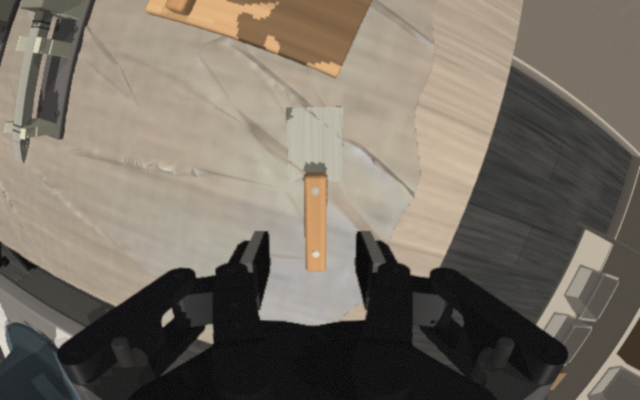

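The second scraper is centred between the fingers at (316,215). Next: descend and grip.

```bash
python3 -m inch '[[0,[0,0.03,0.7],0],[0,[0,0,0.6],0],[0,[0,0,0.33],0],[0,[0,0,0],0],[-1,[0,0,0],0],[-1,[0,0,0],0],[-1,[0,0,0],0],[-1,[0,0,0],0]]' 80 && python3 -m inch '[[-1,[0,0,-0.4],0],[-1,[0,0,-0.3],0],[-1,[0,0,0],0.85],[-1,[0,0,0],0.85],[-1,[0,0,0],0.85],[-1,[0,0,0],0.82],[-1,[0,0,0],0],[-1,[0,0,0],0]]'
python3 - <<'E'
from h import *
s=st(); p=s['tool_pos']
M=R.from_rotvec(s['tool_rot']).as_matrix()
d=np.array([np.cos(np.radians(-6.1)),np.sin(np.radians(-6.1))]); n=np.array([-d[1],d[0]])
g=np.array([.62,-.2632])-.064*d-.05*n; print(g)
print(np.round(M.T@np.array([*(g-p[:2]),0])/.06,3))
E
```

```text
t: 54.1
tool_pos: [0.4454, -0.3552, 0.0095]
tool_rot: [3.104, 0.462, 0.003]
ft_force: [-0.3, 0.6, 5.5]
gripper_width: 0.0152
grip_force: 79.2
t: 55.1
tool_pos: [0.4444, -0.354, 0.0498]
tool_rot: [3.137, -0.169, 0.0]
ft_force: [-0.3, 0.0, -0.9]
gripper_width: 0.0153
grip_force: 78.4
t 55.1 pos [ 0.4444 -0.354   0.0498] rot [ 3.137 -0.169  0.   ] w 0.0153 F [-0.3  0.  -0.9]
[ 0.55104917 -0.306116  ]
[ 1.682 -0.985  0.   ]
```

```bash
python3 -m inch '[[-1,[0.6,-0.35,0],0],[-1,[0.6,-0.35,0],0],[-1,[0.48,-0.285,0],0],[-1,[0,0,0],0],[-1,[0,0,0],0],[-1,[0,0,0],0]]'
python3 - <<'E'
from h import *
s=st(); s,p,W=look('w14'); tz=s['tool_pos'][2]
P=near(W,(.60,-.31),.045,tz-.012,tz+.004); print('blade',len(P),P[:,2].mean(),rect(P))
P=near(W,(.64,-.265),.13,.024,.032); P=P[P[:,0]>.63]; print(len(P),rect(P))
find(p,['scraper0','scraper0_edge'],n=3)
E
```

```text
t: 55.85
tool_pos: [0.55, -0.3066, 0.0493]
tool_rot: [-3.137, 0.172, 0.001]
ft_force: [-0.4, 0.0, -0.8]
gripper_width: 0.0152
grip_force: 78.4
t 55.85 pos [ 0.55   -0.3066  0.0493] rot [-3.137e+00  1.720e-01  1.000e-03] w 0.0152 F [-0.4  0.  -0.8]
blade 10408 0.04552526025039275 (array([ 0.58943048, -0.31108823]), array([59.71155167, 44.46500397]), -6.349449157714844)
13912 (array([ 0.65967151, -0.26785593]), array([168.44317627,  71.39987946]), 83.94047546386719)
tip_of scraper0 0.88 [ 0.6186 -0.2154  0.0131]
tip_of scraper0 0.72 [ 0.5481 -0.3048  0.0388]
tip_of scraper0_edge 0.49 [ 0.623  -0.2625  0.0011]
```

View pics/w14.png

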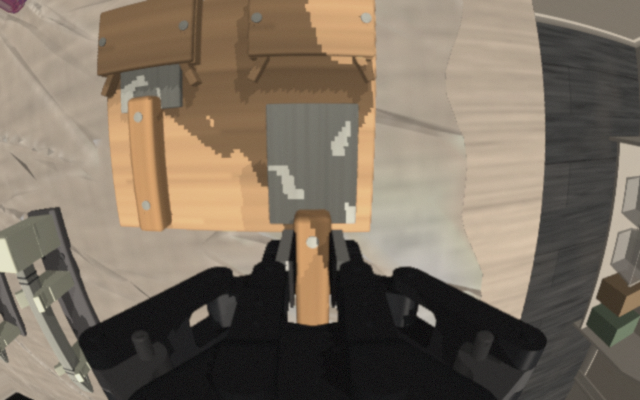

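The blade lines up with the right slot, and the first scraper sits in the left slot with its handle at (148,165). Inserting.

```bash
python3 -m inch '[[-1,[0,-0.01,0.24],0],[-1,[0,0,0.2],0],[-1,[0,0,0],0],[-1,[0,0,0],0]]' && python3 -m inch '[[-1,[0.2,0,0],0],[-1,[0.2,0,0],0],[-1,[0,0,0],0],[-1,[0,0,0],0]]' && python3 -m inch '[[-1,[0.15,0,0],0],[-1,[0.15,0,0],0],[-1,[0.1,0,0],0],[-1,[0.1,0,0],0],[-1,[0,0,0],0],[-1,[0,0,0],0]]' && python3 -m inch '[[-1,[0.03,0,0],0],[-1,[0.03,0,0],0],[-1,[0,0,0],0]]'  && python3 -m inch '[[-1,[0.03,0,0],0],[-1,[0.03,0,0],0],[-1,[0,0,0],0]]'
```

```text
t: 56.5
tool_pos: [0.5506, -0.3053, 0.0222]
tool_rot: [-3.136, 0.171, 0.002]
ft_force: [0.3, -0.6, -1.1]
gripper_width: 0.0155
grip_force: 78.4
t: 57.0
tool_pos: [0.5749, -0.3081, 0.0229]
tool_rot: [-3.137, 0.17, 0.0]
ft_force: [-0.5, 0.2, -0.6]
gripper_width: 0.0151
grip_force: 78.4
t: 57.75
tool_pos: [0.6045, -0.3114, 0.0229]
tool_rot: [-3.137, 0.171, 0.001]
ft_force: [-0.9, 0.7, -1.2]
gripper_width: 0.0152
grip_force: 78.4
t: 58.12
tool_pos: [0.6084, -0.3119, 0.0231]
tool_rot: [3.137, -0.171, 0.0]
ft_force: [0.3, 0.3, -0.8]
gripper_width: 0.0154
grip_force: 78.4
t: 58.5
tool_pos: [0.6115, -0.3121, 0.0229]
tool_rot: [-3.137, 0.171, 0.002]
ft_force: [-1.8, 0.3, -0.2]
gripper_width: 0.0154
grip_force: 78.5
```

```bash
python3 -m inch '[[-1,[0.03,0,0],0],[-1,[0.03,0,0],0],[-1,[0,0,0],0]]' && python3 -m inch '[[0,[0,0,0],0],[0,[0,0,0],0],[0,[0,0,0],0],[0,[0,0,-0.7],0],[0,[0,0,-0.7],0],[0,[0,0,0],0]]' && python3 -m inch '[[0,[-0.9,-0.3,-0.8],0],[0,[-0.9,-0.3,-0.8],0],[0,[-0.3,-0.3,0],0],[0,[0,0,0],0],[0,[0,0,0],0]]'
python3 - <<'E'
from h import *
s=st(); s,p,W=look('w15')
find(p,['scraper0','scraper0_edge','dock','dock_slot0'],n=3)
d=np.array([np.cos(np.radians(-6.05)),np.sin(np.radians(-6.05))]); n=np.array([-d[1],d[0]]); o=np.array([.62,-.2635])
a=(W[:,:2]-o)@d; b=(W[:,:2]-o)@n
for k in (.05,-.05):
    P=W[(abs(b-k)<.02)&(a>-.09)&(a<.02)&(W[:,2]>.0255)&(W[:,2]<.036)]
    A=(P[:,:2]-o)@d; B=(P[:,:2]-o)@n; v=np.polyfit(A,B,1)
    print(k,len(P),'z',P[:,2].mean().round(4),'handle a',A.min().round(4),A.max().round(4),'b mid',(np.median(B)).round(4),'slope',v[0].round(3),'-> edge a',(A.min()+.135).round(4))
P=W[(abs(b)<.1)&(a>.02)&(a<.1)&(W[:,2]>.024)&(W[:,2]<.034)]; A=(P[:,:2]-o)@d;B=(P[:,:2]-o)@n; print('roof a',np.percentile(A,[1,99]),'b',np.percentile(B,[.5,99.5]))
P=W[(abs(b)<.1)&(a>-.1)&(a<.0)&(W[:,2]>.009)&(W[:,2]<.018)]; A=(P[:,:2]-o)@d;B=(P[:,:2]-o)@n; print('base front a',np.percentile(A,[.5]),'b',np.percentile(B,[.5,99.5]))
E
```

```text
t: 58.88
tool_pos: [0.6117, -0.3118, 0.0218]
tool_rot: [-3.134, 0.171, 0.016]
ft_force: [-15.1, 1.0, 4.9]
gripper_width: 0.0153
grip_force: 79.1
t: 59.62
tool_pos: [0.6184, -0.3145, 0.1126]
tool_rot: [3.132, -0.17, 0.013]
ft_force: [0.5, 1.3, -0.3]
gripper_width: 0.0426
grip_force: 0.0
t: 60.25
tool_pos: [0.5129, -0.2531, 0.1868]
tool_rot: [-3.137, 0.171, 0.001]
ft_force: [0.2, -0.2, -0.2]
gripper_width: 0.0424
grip_force: 0.0
t 60.25 pos [ 0.5129 -0.2531  0.1868] rot [-3.137e+00  1.710e-01  1.000e-03] w 0.0424 F [ 0.2 -0.2 -0.2]
tip_of scraper0 0.93 [ 0.6236 -0.2133  0.0103]
tip_of scraper0 0.91 [ 0.6118 -0.3101  0.0146]
tip_of scraper0 0.73 [ 0.6231 -0.2623  0.0013]
tip_of scraper0_edge 0.67 [ 0.6209 -0.2622  0.0026]
tip_of dock 0.86 [ 0.6231 -0.2602  0.0014]
tip_of dock 0.75 [ 0.4883 -0.0683  0.0011]
tip_of dock 0.59 [ 0.5437 -0.078   0.0499]
tip_of dock_slot0 0.75 [ 0.6831 -0.3151  0.0077]
tip_of dock_slot0 0.62 [ 0.6932 -0.2182  0.0166]
0.05 1541 z 0.0304 handle a -0.0682 0.0153 b mid 0.0496 slope -0.01 -> edge a 0.0668
-0.05 1520 z 0.0303 handle a -0.0684 0.0138 b mid -0.0482 slope -0.003 -> edge a 0.0666
roof a [0.03161771 0.07380934] b [-0.08291786  0.08280331]
base front a [-0.07331467] b [-0.08618665  0.08729779]
```

View pics/w15.png

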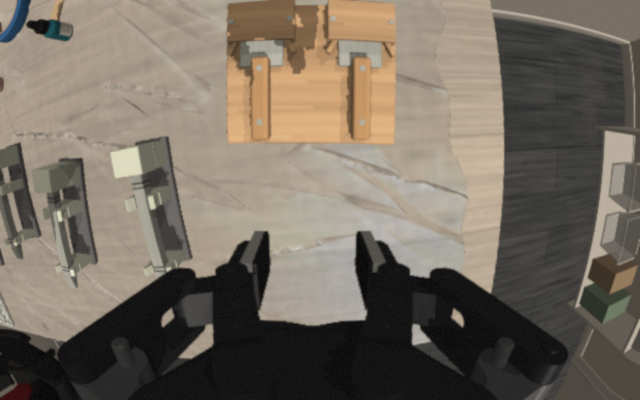

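Both scrapers sit fully in their slots, with handles at (260,98) and (361,98). One last overall check from the scene camera before handing in.

Run:
```python
from h import *
p=ctrl.read_camera('scene'); cv2.imwrite('pics/s2.png',cv2.resize(p['color'][150:350,180:480],None,fx=2.6,fy=2.6,interpolation=cv2.INTER_CUBIC))
find(p,['insert0','vial','dropper','jar'],n=4)
```

```text
tip_of insert0 0.86 [0.4842 0.0788 0.0473]
tip_of insert0 0.7 [0.5305 0.2022 0.0434]
tip_of insert0 0.64 [0.4784 0.3701 0.048 ]
tip_of insert0 0.57 [ 0.4847 -0.0715  0.0464]
tip_of vial 0.74 [ 0.727   0.2292 -0.0012]
tip_of dropper 0.7 [7.262e-01 2.297e-01 7.000e-04]
tip_of dropper 0.63 [ 0.7497  0.0523 -0.0035]
tip_of jar 0.7 [ 0.7789 -0.0649 -0.002 ]
tip_of jar 0.6 [0.536  0.3606 0.0489]
```

View pics/s2.png

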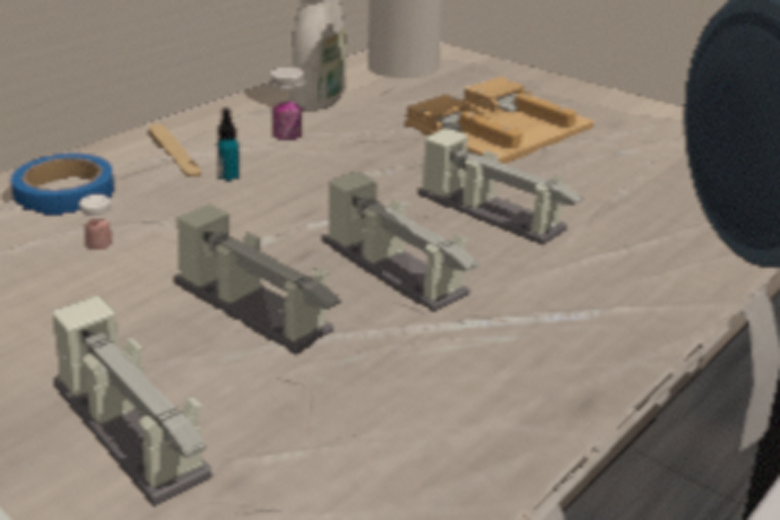

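All four bars show flat chisels at the front, at (185,435), (322,293), (458,253) and (563,193). They lie in both saddles under the hoods. Both scrapers are docked and the bystanders are upright and unmoved.

```bash
python3 -c "
from cell import ctrl
print(ctrl.hand_in())"
```

```text
the job is handed in; nothing more can be done
None
```

I handed the job in after about 60 s of robot time: all four bars are turned chisel out and pushed to their stops, both scrapers are fully home in the dock, and the vial, dropper bottle and jar were not touched; the judge's result was not shown.

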